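# Reset the tripped breaker on the laboratory bench supply

### The job

One of the three breakers on the grey bench supply box has tripped: its black lever stands about halfway up, while of the other two one is on (leaning away from the robot) and one is off (leaning towards the robot). Reset the tripped one: first push its lever fully off, towards the robot, as far as it goes, then throw it fully on, away from the robot, as far as it goes, and let go. Leave the other two levers as they are.

Things in the scene. Friction and masses are not known exactly. Their poses are not given: they have to be found in the camera images.
- tripped_lever (a joint): Tripped breaker's lever angle a (rad): 0 fully off (34 deg from upright towards its -x, the robot's side), 0.6 upright, 1.2 fully on (34 deg towards +x); hard stops at both ends. Starts at 0.45 to 0.75; stays where left; 3 N at the cross-bar moves it. Black T: flat bar 22 mm along y, 11 thick, topped by a round cross-bar 16 thick, 34 long along y, its centre 70 mm from the pivot.
- tripped_pivot (a point): Fixed point on the tripped breaker's hinge axis, centre of its white housing's top (110 mm along x, 70 along y), 100 mm above the bench. z up, x along the swing from off to on, y along the hinge. Cross-bar centre from here at lever angle a: x = 70 sin(a - 0.6), z = 70 cos(a - 0.6) mm. Three like breakers stand 110 mm apart along y, in any order; small vials stand on the box.
- running_lever (a joint): Lever angle (rad) of a like breaker that is on: starts close to 1.2 (leaning away from the robot) and is to stay there.
- spare_lever (a joint): Lever angle (rad) of a like breaker that is off: starts close to 0 (leaning towards the robot) and is to stay there.

How it is judged:
By the outcome, as a careful person would: the job done as asked, in the order asked, and still so for the second after the job is handed in, with the robot touching nothing.
It also fails if it takes over 32 s, if anything falls off the work surface, if the arm or the gripper's body presses on something with over 40 N, if the wrist force passes 120 N, or if a joint passes its speed limit or range.

### The arm

A 6-joint arm with a two-finger parallel gripper is mounted at the origin on the work surface. World frame = base frame: x ahead of the robot, y to its left, z up, the work surface at z = 0. Lengths are in m, angles in degrees, forces in N, time in s.
With the tool pointing down it reaches from about 0.375 to 0.75 m from the base axis. Payload 9 kg.
Tool frame: the origin (TCP) lies at the very end of the fingers, on their centre line; the grasp point (between the pads) lies 19 mm behind it; z points along the fingers, y is the line along which they close (so a half turn about z gives the same grasp; the last joint's range is limited). The gripper opens to 85 mm and grips with 20 to 120 N. Pads are 22 mm wide; open, the fingers measure 114 mm over their backs; the gripper's body (76 mm by 85 mm) begins 54 mm behind the grasp point. The pads swing forward as they close: fully open they stand 13 mm farther back than shut.
Start: joints at [58.001, 5.964, 5.575, 89.605, 0, 77.527], TCP at [0.201, 0.566, 0.231] pointing down, gripper open.
Joint ranges: [-171.21, 171.21], [-48.23, 106.86], [-62.78, 66.21], [-105.2, 120.99], [-86.42, 89.51], [-180, 180]. Speed limits (degrees/s): [127.2, 127.2, 147.25, 180, 180, 180].

### API

Orientations are given as a 3x3 rotation matrix whose columns are the frame's x, y, z axes.
In Python, from workcell import ctrl gives the robot as it stands.
- The arm moves only by the tool drive_tool, never from a script. Its argument "motion" is a list of rows, each a list of 5 numbers: the shift along the tool's x, y, z in cm, then the turn about the tool's z in degrees, then the opening, from 0 (shut) to 1 (fully open). A call has 1 to 12 rows; each row is the pose to reach, as a shift and turn from the pose commanded when the call began, along the tool's axes at that moment; what a row does not reach only later rows make up. A row lasts 1/8 s, in which the tool goes at most 62.5 mm and 10.7 degrees, less where a joint would pass 70% of its speed; a pose out of reach is approached as far as the arm can. A call with a gripper value outside its range is refused whole. The fingers move at their own pace and stop on an object; "grip_force" is the grip in N (left out, the last holds). Time passes only in rows, so rows that repeat a pose let the fingers close. It gives the time, the measured TCP pose, the force, the opening and the grip force at its end, in the units of the state.
- ctrl.state(): the state, without advancing time (a new reading comes with each control period).
- ctrl.snapshot(name): name is "scene" or "top"; returns (picture, depth): 400x640x3 uint8, red, green, blue; 400x640 float32, m along the optical axis (not along the pixel's ray), 0 where there is no reading.
- ctrl.camera_model(name): a dict with "camera_matrix" (3x3 intrinsics, pixels), "camera_from_world" (4x4, takes a point from world to camera coordinates). Camera axes: x right, y up, looking along -z (the intrinsics and any distortion apply to the point x, -y, -z); pixel columns grow to the right and rows downward; lengths in m; the calibration is good to about 2 mm. A picture is of the moment at which its call begins. camera_model takes no time and is no camera call.
- ctrl.finish_job(): hands the job in; it is judged then, once.
The state is a dict: "clock": time; "q": joint angles; "qvel": joint speeds; "effort": joint torques, N m; "position": TCP position; "orientation": TCP orientation; "force": force on the tool from outside, world axes, zero at the start; "wrist_torque": the same for the moment, N m; "grip_width": finger opening in m; "gripper_force": force on a finger pad.
Only numpy, scipy, OpenCV 4.12 (cv2) and the standard library are available. Lean on these libraries where they do the work, as an engineer would, in place of code of your own. Each camera call takes 0.05 s, during which the arm holds its last target. There are 200 camera calls.

## Working session

There is one attempt and no reset: what is moved stays moved. The work goes in short steps, Python scripts to look and compute and a tool call to move; the robot and the scene stay as the last step left them, time stands still between calls to the robot, and variables do not carry over. Pictures are saved under pics/ and viewed, at most 10 in all, crops included, and the job is handed in when it is done.

Besides the shell and the picture viewer there is one more tool, called after ">>>" in YAML: its name, and indented under it one key for each argument. drive_tool: Moves the arm, as the interface text tells. Its arguments: {"type":"object","properties":{"motion":{"type":"array"},"grip_force":{"type":"number"}},"required":["motion"]}

```bash
mkdir -p pics; cat > h.py <<'E'
import numpy as np, cv2
from workcell import ctrl
def snap(n,f):
    p,d=ctrl.snapshot(n); cv2.imwrite(f'pics/{f}.png',p[:,:,::-1]); np.save(f'{f}.npy',d); return p,d
def world(n,d,u,v,r=1):
    m=ctrl.camera_model(n); K=np.array(m['camera_matrix']); T=np.linalg.inv(np.array(m['camera_from_world']))
    w=d[v-r:v+r+1,u-r:u+r+1]; z=np.median(w[w>0])
    x=(u-K[0,2])/K[0,0]*z; y=(v-K[1,2])/K[1,1]*z
    return (T@[x,-y,-z,1])[:3]
E
python3 - <<'E'
from h import *
for n in('scene','top'): snap(n,n+'0'); print({k:v for k,v in ctrl.camera_model(n).items()})
s=ctrl.state(); print(s)
E
```

```text
{'camera_matrix': array([[495.96968965,   0.        , 317.41343601],
       [  0.        , 495.96968965, 199.27670961],
       [  0.        ,   0.        ,   1.        ]]), 'camera_from_world': array([[-0.50672592,  0.86188213,  0.01969847,  0.26387068],
       [-0.51242748, -0.31948876,  0.79708532,  0.20096808],
       [ 0.69328703,  0.39380976,  0.60354533, -1.14417036],
       [ 0.        ,  0.        ,  0.        ,  1.        ]])}
{'camera_matrix': array([[390.76520449,   0.        , 322.13875855],
       [  0.        , 390.76520449, 194.50290994],
       [  0.        ,   0.        ,   1.        ]]), 'camera_from_world': array([[-2.11168226e-01, -9.77449395e-01,  8.13094220e-04,
         1.39796416e-01],
       [ 9.57334938e-01, -2.06654664e-01,  2.01999173e-01,
        -5.82327722e-01],
       [-1.97275940e-01,  4.34342105e-02,  9.79385355e-01,
        -6.88212860e-01],
       [ 0.00000000e+00,  0.00000000e+00,  0.00000000e+00,
         1.00000000e+00]])}
{'clock': 0.1, 'q': array([5.80004910e+01, 5.99627579e+00, 5.53198737e+00, 8.96048020e+01,
       1.28857797e-03, 7.75268888e+01]), 'qvel': array([ 0.02944971, -0.16420481,  0.20548693, -0.01598425,  0.09506963,
       -0.0150407 ]), 'effort': array([ 5.96011552e-03, -5.58210361e+01,  5.04718351e+01,  1.31314309e-02,
       -3.56526216e-04, -8.52891219e-06]), 'position': array([0.20036687, 0.56524191, 0.2305936 ]), 'orientation': array([[-9.42487499e-01,  3.34240752e-01, -6.58069947e-04],
       [ 3.34241281e-01,  9.42487000e-01, -1.01071127e-03],
       [ 2.82401475e-04, -1.17253688e-03, -9.99999273e-01]]), 'force': array([0.51620765, 0.04950855, 0.45303699]), 'wrist_torque': array([-0.05520154,  0.02755247, -0.01884355]), 'gripper_force': 0.0, 'grip_width': 0.08506668437246319}
```

View pics/scene0.png

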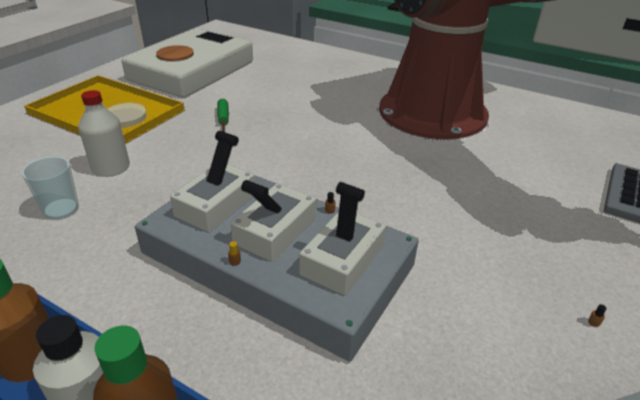

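View pics/top0.png

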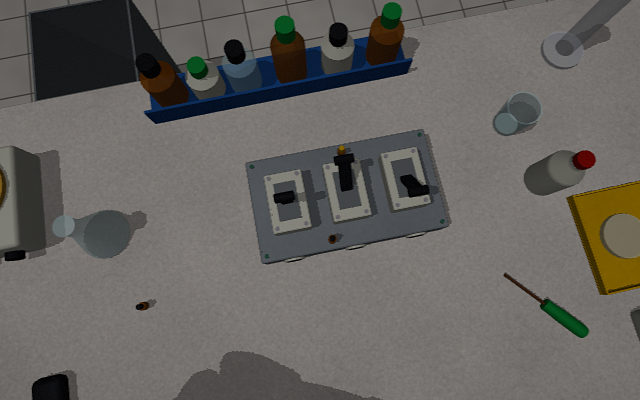

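The top picture shows the box with the levers: left (285,197) upright, so tripped; middle (345,160) leaning away, on; right (413,187) leaning to the robot, off. Vials stand at (342,148) and (332,239), both near the middle breaker.

```bash
python3 - <<'E'
from h import *
im=cv2.imread('pics/top0.png')[120:270,235:455]; cv2.imwrite('pics/crop.png',cv2.resize(im,None,fx=3.6,fy=3.6,interpolation=cv2.INTER_CUBIC))
E
```

```text
(no output)
```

View pics/crop.png

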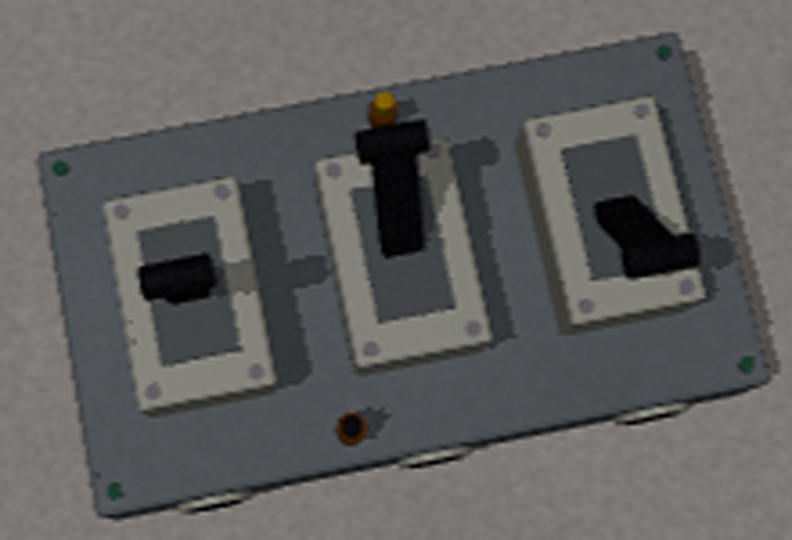

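The crop shows the left housing's screws at (122,212), (222,192), (257,372) and (153,391), with the cross-bar running from (143,281) to (213,270).

```bash
cat >> h.py <<'E'
def plane(n,u,v,z):
    m=ctrl.camera_model(n); K=np.array(m['camera_matrix']); T=np.linalg.inv(np.array(m['camera_from_world']))
    r=T[:3,:3]@[(u-K[0,2])/K[0,0],-(v-K[1,2])/K[1,1],-1]; return T[:3,3]+r*(z-T[2,3])/r[2]
E
python3 - <<'E'
from h import *
d=np.load('top0.npy')
f=lambda c:(c[0]/3.6+235-.36,c[1]/3.6+120-.36)
C=[]
for q in ([(122,212),(222,192),(257,372),(153,391)],[(334,170),(436,150),(474,328),(371,349)],[(543,130),(641,111),(687,287),(587,306)]):
    P=np.array([plane('top',*f(c),.1) for c in q]); C.append(P.mean(0)); print(P.round(4),P.mean(0))
    print([world('top',d,*[int(round(t)) for t in f(c)])[2].round(4) for c in q])
    v=(P[0]+P[1]-P[2]-P[3]); print('yaw x',np.degrees(np.arctan2(v[1],v[0])))
v=C[0]-C[2]; print('yaw from row',np.degrees(np.arctan2(-v[0],v[1])),np.linalg.norm(v))
for c in [(178,275),(392,140),(662,252),(384,100),(351,428)]:
    u,w=[int(round(t)) for t in f(c)]; print(c,world('top',d,u,w).round(4))
# tripped lever angle from depth: black points near top
pts=np.array([world('top',d,u,w,0) for u in range(275,295) for w in range(190,205) if d[w,u]>0]); pts=pts[pts[:,2]>.15]
print(pts.mean(0),pts.max(0),pts.min(0))
E
```

```text
[[0.6402 0.1047 0.1   ]
 [0.6398 0.0532 0.1   ]
 [0.546  0.0545 0.1   ]
 [0.5476 0.1065 0.1   ]] [0.59338828 0.07973438 0.1       ]
[np.float64(0.098), np.float64(0.0994), np.float64(0.0992), np.float64(0.0988)]
yaw x -0.9487312358839305
[[ 0.6391 -0.0049  0.1   ]
 [ 0.6384 -0.0581  0.1   ]
 [ 0.5448 -0.0556  0.1   ]
 [ 0.5453 -0.0031  0.1   ]] [ 0.59189502 -0.0304049   0.1       ]
[np.float64(0.098), np.float64(0.0983), np.float64(0.1), np.float64(0.0991)]
yaw x -1.2992214419819956
[[ 0.6372 -0.1141  0.1   ]
 [ 0.6365 -0.1658  0.1   ]
 [ 0.5425 -0.1647  0.1   ]
 [ 0.5437 -0.1133  0.1   ]] [ 0.58997005 -0.13947946  0.1       ]
[np.float64(0.0991), np.float64(0.0991), np.float64(0.0998), np.float64(0.099)]
yaw x -0.5948818800393626
yaw from row -0.8933481706947652 0.21924049207040566
(178, 275) [0.5859 0.0794 0.1753]
(392, 140) [ 0.6292 -0.0302  0.1638]
(662, 252) [ 0.5513 -0.1387  0.1645]
(384, 100) [ 0.6735 -0.0386  0.0921]
(351, 428) [0.5091 0.0151 0.0925]
[0.58535014 0.07897654 0.17357221] [0.59464145 0.09556699 0.17730659] [0.57843214 0.06281621 0.1660223 ]
```

```bash
python3 - <<'E'
from h import *
d=np.load('top0.npy'); v,u=np.mgrid[0:400:3,0:640:3]; u=u.ravel();v=v.ravel()
P=np.array([world('top',d,a,b,0) for a,b in zip(u,v) if d[b,a]>0])
for x in np.arange(.15,.75,.1): print(round(x,2),[ (lambda s: round(float(s.max()),3) if len(s) else None)(P[(abs(P[:,0]-x)<.05)&(abs(P[:,1]-y)<.05),2]) for y in np.arange(.05,.65,.1)])
E
```

```text
Traceback (most recent call last):
  File "h.py", line 6, in world
    m=ctrl.camera_model(n); K=np.array(m['camera_matrix']); T=np.linalg.inv(np.array(m['camera_from_world']))
ValueError: time passes only in moves, steps and waits
```

>>> drive_tool:
  motion:
    - [0,0,-3,0,0]
    - [0,0,-3,0,0]

```text
clock: 0.35
position: [0.201, 0.5662, 0.2633]
orientation: [[-0.942, 0.334, 0.002], [0.334, 0.942, 0.002], [-0.001, 0.003, -1.0]]
force: [1.2, -0.7, -0.0]
grip_width: 0.052
gripper_force: 0.0
```

```bash
python3 - <<'E'
from h import *
d=np.load('top0.npy'); v,u=np.mgrid[0:400,0:640]
m=ctrl.camera_model('top'); K=m['camera_matrix']; T=np.linalg.inv(m['camera_from_world'])
P=np.stack([(u-K[0,2])/K[0,0]*d,-(v-K[1,2])/K[1,1]*d,-d],-1)[d>0]@T[:3,:3].T+T[:3,3]
for x in np.arange(.15,.75,.1): print(round(x,2),[ (lambda s: round(float(s.max()),3) if len(s) else None)(P[(abs(P[:,0]-x)<.05)&(abs(P[:,1]-y)<.05),2]) for y in np.arange(.05,.65,.1)])
E
```

```text
0.15 [None, None, None, None, None, None]
0.25 [0.003, 0.002, 0.003, 0.001, 0.002, None]
0.35 [0.002, 0.004, 0.003, 0.002, 0.002, 0.031]
0.45 [0.061, 0.061, 0.003, 0.034, 0.003, 0.002]
0.55 [0.177, 0.101, 0.003, 0.002, 0.075, 0.002]
0.65 [0.102, 0.101, 0.003, 0.002, 0.136, 0.081]
```

>>> drive_tool:
  motion:
    - [-56.7,-31.3,0,-18.6,0]
    - [-56.7,-31.3,0,-18.6,0]
    - [-56.7,-31.3,0,-18.6,0]
    - [-56.7,-31.3,0,-18.6,0]
    - [-56.7,-31.3,0,-18.6,0]
    - [-56.7,-31.3,0,-18.6,0]
    - [-56.7,-31.3,0,-18.6,0]
    - [-56.7,-31.3,0,-18.6,0]
    - [-56.7,-31.3,0,-18.6,0]
    - [-56.7,-31.3,0,-18.6,0]
    - [-56.7,-31.3,0,-18.6,0]
    - [-56.7,-31.3,0,-18.6,0]

```text
clock: 1.85
position: [0.6308, 0.0792, 0.2595]
orientation: [[-1.0, 0.019, -0.002], [0.019, 1.0, 0.0], [0.002, 0.0, -1.0]]
force: [0.1, 0.7, 0.1]
grip_width: 0.0001
gripper_force: 0.0
```

>>> drive_tool:
  motion:
    - [0,0,0,0,0]
    - [0,0,0,0,0]

```text
clock: 2.1
position: [0.6298, 0.0821, 0.2615]
orientation: [[-1.0, 0.015, 0.0], [0.015, 1.0, 0.0], [-0.0, 0.0, -1.0]]
force: [-0.1, 0.6, -0.4]
grip_width: -0.0
gripper_force: 0.0
```

>>> drive_tool:
  motion:
    - [0,0,5,0,0]
    - [0,0,9.7,0,0]
    - [0,0,9.7,0,0]
    - [1,0,9.7,0,0]
    - [1.8,0,9.7,0,0]
    - [2.6,0,9.7,0,0]
    - [3.4,0,9.7,0,0]
    - [4.2,0,9.9,0,0]
    - [4.8,0,10.2,0,0]
    - [5.2,0,10.5,0,0]
    - [5.5,0,10.6,0,0]
    - [5.5,0,10.6,0,0]

```text
clock: 3.6
position: [0.5748, 0.0819, 0.1546]
orientation: [[-1.0, 0.016, -0.001], [0.016, 1.0, 0.0], [0.001, 0.0, -1.0]]
force: [1.1, -0.1, -1.1]
grip_width: 0.0001
gripper_force: 0.8
```

```bash
python3 - <<'E'
from h import *
snap('scene','s1')
E
```

```text
(no output)
```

View pics/s1.png

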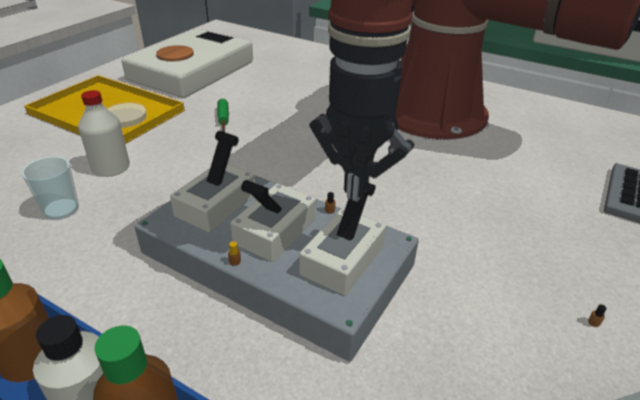

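The tripped lever (352,205) now leans to the robot. I'll push on to the stop.

>>> drive_tool:
  motion:
    - [0.3,0,0,0,0]
    - [0.6,0,0,0,0]
    - [0.6,0,0,0,0]

```text
clock: 4.03
position: [0.5731, 0.0817, 0.1561]
orientation: [[-1.0, 0.017, 0.008], [0.017, 1.0, 0.0], [-0.008, 0.0, -1.0]]
force: [20.3, -0.2, -7.1]
grip_width: 0.0
gripper_force: 9.5
```

>>> drive_tool:
  motion:
    - [0.3,0,0,0,0]
    - [0.3,0,0,0,0]

```text
clock: 4.28
position: [0.5721, 0.0815, 0.1581]
orientation: [[-1.0, 0.017, 0.013], [0.017, 1.0, -0.0], [-0.013, -0.0, -1.0]]
force: [24.7, -0.4, -0.8]
grip_width: 0.0002
gripper_force: 11.0
```

>>> drive_tool:
  motion:
    - [-1,0,0,0,0]
    - [-2,0,-0.5,0,0]
    - [-2,0,-4,0,0]
    - [-2,0,-7,0,0]
    - [-2,0,-7,0,0]
    - [2,0,-7,0,0]
    - [5.1,0,-7,0,0]
    - [5.1,0,-7,0,0]
    - [5.1,0,-3,0,0]
    - [5.1,0,0,0,0]
    - [5.1,0,0,0,0]

```text
clock: 5.65
position: [0.5138, 0.083, 0.1524]
orientation: [[-1.0, 0.016, -0.005], [0.016, 1.0, 0.001], [0.005, 0.0, -1.0]]
force: [-0.3, -0.7, 1.1]
grip_width: -0.0002
gripper_force: 0.0
```

```bash
python3 - <<'E'
from h import *
snap('scene','s2'); print(ctrl.state()['position'])
E
```

```text
[0.51482764 0.08289536 0.15443111]
```

View pics/s2.png

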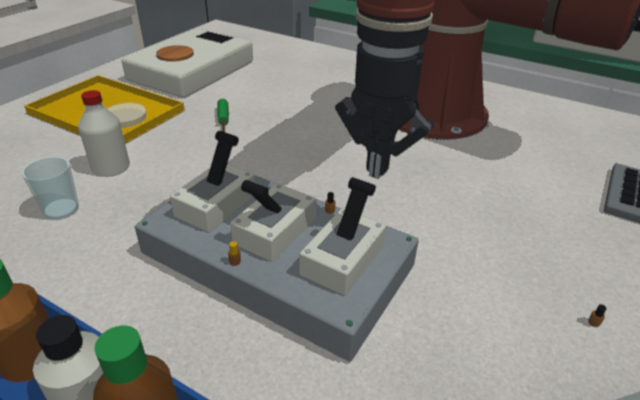

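The finger (376,170) is behind the lever, which leans fully towards the robot (360,187). Next I throw it on.

>>> drive_tool:
  motion:
    - [-1.5,0,0,0,0]
    - [-2.5,0,-0.2,0,0]
    - [-3.5,0,-0.6,0,0]
    - [-4.7,0,-0.9,0,0]
    - [-6,0,-1,0,0]
    - [-7.2,0,-0.8,0,0]
    - [-8.3,0,-0.5,0,0]
    - [-9.2,0,-0.2,0,0]
    - [-9.8,0,0,0,0]
    - [-10.3,0,0,0,0]
    - [-10.5,0,0,0,0]
    - [-10.5,0,0,0,0]

```text
clock: 7.2
position: [0.6159, 0.0814, 0.1537]
orientation: [[-1.0, 0.016, -0.01], [0.016, 1.0, -0.0], [0.01, -0.0, -1.0]]
force: [-22.8, -1.9, 5.3]
grip_width: -0.0001
gripper_force: 11.3
```

>>> drive_tool:
  motion:
    - [-0.3,0,0,0,0]
    - [-0.3,0,0,0,0]
    - [1,0,0,0,0]
    - [3,0,0,0,0]
    - [4,0,-4,0,0]
    - [8,0,-9,0,0]
    - [13,0,-12,0,0]
    - [16,0,-12,0,0]
    - [16,0,-12,0,0]
    - [16,0,-12,0,0]

```text
clock: 8.45
position: [0.4611, 0.0837, 0.2753]
orientation: [[-1.0, 0.016, 0.001], [0.016, 1.0, 0.0], [-0.001, 0.0, -1.0]]
force: [-0.3, 0.4, 0.2]
grip_width: 0.0001
gripper_force: 0.0
```

```bash
python3 - <<'E'
from h import *
snap('scene','s3'); s=ctrl.state(); print(s['position'],s['force'])
p,d=ctrl.snapshot('scene')
m=ctrl.camera_model('scene'); K=m['camera_matrix']; T=np.linalg.inv(m['camera_from_world']); v,u=np.mgrid[0:400,0:640]
P=np.stack([(u-K[0,2])/K[0,0]*d,-(v-K[1,2])/K[1,1]*d,-d],-1)@T[:3,:3].T+T[:3,3]
for y in(.0797,-.0304,-.1395):
    k=(d>0)&(p.max(2)<60)&(abs(P[...,1]-y)<.02)&(P[...,2]>.15)&(P[...,2]<.182)&(P[...,0]>.5)&(P[...,0]<.68)
    print(y,k.sum(),P[k].mean(0),P[k].max(0))
E
```

```text
[0.46107849 0.08364535 0.27499972] [ 0.2769708   0.76045143 -0.05906431]
0.0797 372 [0.63845211 0.08267826 0.16205767] [0.64400546 0.0977505  0.16725839]
-0.0304 316 [ 0.63610546 -0.02599158  0.16212206] [ 0.64232983 -0.01156179  0.16723869]
-0.1395 274 [ 0.55803186 -0.13475706  0.15999812] [ 0.56605774 -0.12000028  0.16780949]
```

View pics/s3.png

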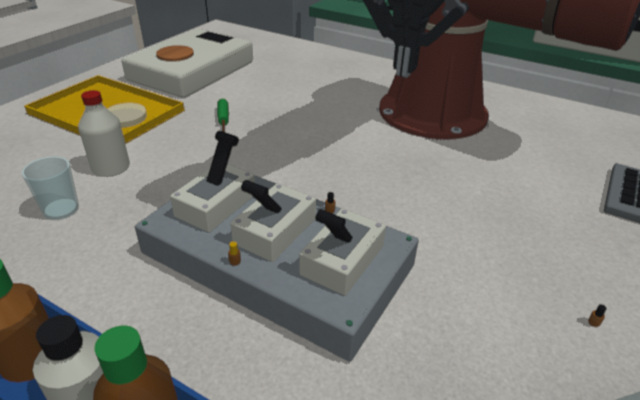

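The tripped lever (335,225) now leans fully away, matching the running one. The spare lever and the vials haven't moved, and the arm is clear.

```bash
python3 -c "
from workcell import ctrl
print(ctrl.finish_job())"
```

```text
the job is handed in; nothing more can be done
None
```

The tripped breaker was pushed fully off, then thrown fully on and released; the other two levers were left as they were, and the job was handed in at about 8.5 s.

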